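# Swing up a computer's drive bay and hold it wide open

## Task

The desktop computer on the blue mat is open for repair and its drive bay must be up out of the way so that the board beneath can be reached. Squeeze the two wide tabs of the lock catch together until they stay in, then squeeze the two narrow tabs of the spring-loaded release catch so that the bay pops up, then swing the bay up by its handle, past the click of its detent, to wide open, close to its stop. Finish while still holding the handle, keeping the bay wide open and still, and leave the things lying beside the computer where they are.

Things in the scene. Friction and masses are not known exactly. Their poses are not given: they have to be found in the camera images.
- computer: Small desktop computer, cover off: open dark steel case 308 (x) x 338 (y) x 100 mm high, fixed on a 2 mm mat. Origin under its centre; x from the back panel (ports, robot side) to the black front bezel, y left, z up; turned up to 0.3 rad. Walls 3 mm. Inside: power supply along the left wall, 84 mm high, from 97 mm left of centre; drive bay; two catches in a row near the back.
- bay_handle: Black bail handle on top of the bay near its free end: round bar 10 mm thick, 90 mm long along the computer's y, on a post at each end, 38 mm above the bay's top plate. Origin mid-bar. Bay down: 140 mm nearer the robot than the hinge line and 42 mm above it; it swings round the hinge with the bay. The bar can turn between the finger pads.
- bay_hinge (a point): Middle of the drive bay's hinge line, fixed on the computer 125 mm toward the bezel and 30 mm right of its centre, 88 mm above the work surface; axes as the computer's, hinge along y. The bay is a steel box 150 mm wide (y), its top 4 mm above the hinge, its free end 155 mm nearer the robot, with a lip that the catches' noses hold down.
- bay (a joint): Bay angle, rad: 0 down and caught, 1.40 upper stop (80 degrees), free end rising. With both catches in, a spring pops it to about 0.10 and carries it there; it cannot catch again. A ball detent clicks from 0.72 to 0.98 (about 10 N at the handle). Past it the bay (0.45 to 0.7 kg), let go gently, sinks back onto the detent at about 0.96: it stays wide open, beyond 1.2, only while held.
- lock_squeeze (a point): Where to squeeze the lock catch, the left one (+y), known by its wide tabs: midway between them, 12 mm below their tops, 24 mm above their housing, 90 mm above the work surface. Tabs: upright black plates 26 mm wide (computer's x), 6 mm thick (y), 34 mm high, 54 mm over their outer faces. Squeeze them together along the computer's y. Axes as the computer's.
- release_squeeze (a point): Where to squeeze the release catch: the same point of the right-hand catch (-y), 104 mm from the other. Its tabs are alike but narrow, 12 mm wide (x), same spacing and height. Each is spring loaded, 5 N at rest to 8 N fully in, and springs back when let go.
- lock_left (a joint): Travel of the lock catch's left (+y) tab toward its partner, m: 0 out, 0.016 fully in. 3 N of friction keeps it where it is pushed. From 0.009 on its nose is clear of the bay's lip. Starts at 0 to 0.003.
- lock_right (a joint): The same for the lock catch's right (-y) tab.
- release_left (a joint): Travel of the release catch's left (+y) tab toward its partner, m: 0 out, 0.016 fully in; a spring pushes it out. From 0.009 on its nose is clear of the bay's lip.
- release_right (a joint): The same for the release catch's right (-y) tab.
- screwdriver: Loose screwdriver with a yellow handle, 190 mm long, lying on the mat right of the computer. Leave it alone.
- screw_tray: Loose white tray with screws, 95 x 70 x 22 mm, origin under its centre, on the mat left of the computer. Leave it alone.
- ssd: Loose flat drive, 100 x 70 x 7 mm, origin under its centre, on the mat left of the computer. Leave it alone.

How it is judged:
By the outcome, as a careful person would: the job done as asked, in the order asked, and still so for the second after the job is handed in, while the arm keeps its last pose, push and grip.
It also fails if it takes over 48 s, if anything falls off the work surface, if the arm or the gripper's body presses on something with over 40 N, if the wrist force passes 120 N, or if a joint passes its speed limit or range.

## Robot

A 6-joint arm with a two-finger parallel gripper is mounted at the origin on the work surface. World frame = base frame: x ahead of the robot, y to its left, z up, the work surface at z = 0. Lengths are in m, angles in rad, forces in N, time in s.
With the tool pointing down it reaches from about 0.275 to 0.875 m from the base axis. Payload 12.5 kg.
Tool frame: the origin (TCP) lies at the very end of the fingers, on their centre line; the grasp point (between the pads) lies 19 mm behind it; z points along the fingers, y is the line along which they close (so a half turn about z gives the same grasp; the last joint's range is limited). The gripper opens to 85 mm and grips with 20 to 120 N. Pads are 22 mm wide; open, the fingers measure 114 mm over their backs; the gripper's body (76 mm by 85 mm) begins 54 mm behind the grasp point. The pads swing forward as they close: fully open they stand 13 mm farther back than shut.
Start: joints at [1.173, 0.351, 1.652, -0, 1.139, -0.085], TCP at [0.169, 0.523, 0.231] pointing down, gripper open.
Joint ranges: [-2.75, 2.75], [-0.79, 2.1], [0.01, 2.65], [-1.57, 4.71], [0.07, 3.14], [-2.87, 2.87]. Speed limits (rad/s): [2.22, 2.22, 2.79, 3.14, 3.14, 3.14].

## Interface

Orientations are given as a 3x3 rotation matrix whose columns are the frame's x, y, z axes.
In Python, from bench import manip gives the robot as it stands. Calls block until the motion is done:
- manip.move_ptp(position, orientation): joint-space move of the TCP to a pose.
- manip.move_l(position, attitude=None, max_speed=0.15): straight line of the TCP; attitude=None keeps the orientation; max_speed is the mean speed in m/s.
- manip.move_j(angles): joint-space move.
- manip.set_gripper(opening, effort=None): opening from 0.0 (shut) to 1.0 (fully open); effort is the grip in N (None keeps the last); returns when the fingers have stopped.
- manip.dwell(seconds).
- manip.inverse_kinematics(position, orientation): joint angles nearest the present ones, or None.
- manip.grab_frame(name): name is "scene" or "top"; returns (picture, depth): 480x640x3 uint8, red, green, blue; 480x640 float32, m along the optical axis (not along the pixel's ray), 0 where there is no reading.
- manip.get_calibration(name): a dict with "camera_matrix" (3x3 intrinsics, pixels), "k1" (the pictures are not rectified: a ray, as slopes to the right and down, at radius r is drawn at 1 + k1 r^2 times it, then the intrinsics apply), "R" (3x3) and "t" (3): a world point X has camera coordinates R X + t. Camera axes: x right, y down, z forward; pixel columns grow to the right and rows downward; lengths in m; the calibration is good to about 2 mm. A picture is of the moment at which its call begins. get_calibration takes no time and is no camera call.
A pose or a line that the arm cannot do raises manip.Unreachable and nothing moves.
- manip.sign_off(): hands the job in; it is judged then, once.
Trained networks look in the newest picture that a camera, given by its name, has taken for a name from the list of things; names that differ only in an ending like _2 or _b are one class to them, and where a whole thing is asked for, a point or a joint stands for the part that bears it (a point fixed in the world has none). Each returns a list of dicts, best first, with "confidence" (0 to 1); they miss things now and then, are a little off and sometimes report something else, mostly with a low value. They report only what shows in the picture. A call takes as long as a camera call.
- manip.look_for(camera, name): "at" ([x, y, z] in m, in world coordinates, good to about 4 mm: the middle of the surface that is visible of it).
Readings, each from a call of its own:
- manip.current_time(): time.
- manip.current_qpos(): joint angles.
- manip.current_joint_vel(): joint speeds.
- manip.current_joint_torque(): joint torques, N m.
- manip.current_ee_pos(): TCP position.
- manip.current_tcp_rot(): TCP orientation.
- manip.current_force(): force on the tool from outside, world axes, zero at the start.
- manip.current_ft_torque(): the same for the moment, N m.
- manip.current_grip_width(): opening from 0.0 (shut) to 1.0 (fully open).
- manip.current_grip_force(): force on a finger pad.
Only numpy, scipy, OpenCV 4.12 (cv2) and the standard library are available. Lean on these libraries where they do the work, as an engineer would, in place of code of your own. Each camera call takes 0.05 s, during which the arm holds its last target. There are 200 camera calls.

## Working session

There is one attempt and no reset: what is moved stays moved. The work goes in short steps, each a Python script; the robot and the scene stay as the last script left them, time stands still between calls to the robot, and variables do not carry over. Pictures are saved under pics/ and viewed, at most 10 in all, crops included, and the job is handed in when it is done.

```bash
ls; mkdir -p pics
python3 - <<'E'
from bench import manip
import cv2,numpy as np
for c in ("scene","top"):
    p,d=manip.grab_frame(c); cv2.imwrite(f"pics/{c}0.png",p[:,:,::-1]); np.save(f"{c}0.npy",d)
    k=manip.get_calibration(c); print(c,k)
    for n in ("computer","bay_handle","lock_squeeze","release_squeeze","lock_left","release_left","screw_tray","ssd","screwdriver"):
        print(n,[(np.round(r["at"],4).tolist(),round(r["confidence"],2)) for r in manip.look_for(c,n)[:3]])
print(manip.current_time())
E
```

```text
pics
scene {'camera_matrix': array([[507.46329025,   0.        , 326.66436694],
       [  0.        , 507.46329025, 241.70371061],
       [  0.        ,   0.        ,   1.        ]]), 'k1': -0.10982663002520575, 'R': array([[ 0.41195467,  0.91107004, -0.01564388],
       [ 0.73435775, -0.34211764, -0.58623734],
       [-0.53945533,  0.23001501, -0.8099883 ]]), 't': array([-0.27370232, -0.31571651,  1.39870101])}
computer [([0.56, 0.0475, 0.0833], 0.86), ([0.5642, 0.3114, 0.007], 0.44)]
bay_handle [([0.5318, 0.0206, 0.1282], 0.73)]
lock_squeeze [([0.5589, 0.0452, 0.0864], 0.95)]
release_squeeze [([0.5586, 0.0408, 0.0784], 0.73)]
lock_left [([0.5266, 0.021, 0.1284], 0.71), ([0.4444, 0.0854, 0.0872], 0.61)]
release_left [([0.4606, -0.0203, 0.0828], 0.55), ([0.5597, 0.0459, 0.0842], 0.42)]
screw_tray [([0.5668, 0.313, 0.0031], 0.76), ([0.5588, 0.0443, 0.0834], 0.2)]
ssd [([0.5588, 0.0418, 0.0804], 0.65), ([0.4015, 0.2909, 0.0116], 0.56)]
screwdriver [([0.58, -0.2046, 0.0205], 0.75)]
top {'camera_matrix': array([[460.23359887,   0.        , 318.13570227],
       [  0.        , 460.23359887, 239.37722763],
       [  0.        ,   0.        ,   1.        ]]), 'k1': -0.08320493597131884, 'R': array([[-0.01575047, -0.99957219,  0.02464464],
       [-0.98511624,  0.01129387, -0.17151803],
       [ 0.17116632, -0.02697932, -0.98487269]]), 't': array([0.05183031, 0.54353588, 0.88826316])}
computer [([0.5313, 0.0573, 0.0784], 0.85)]
bay_handle [([0.5229, 0.0223, 0.1343], 0.65)]
lock_squeeze [([0.5406, 0.0605, 0.0787], 0.59)]
release_squeeze [([0.5353, 0.055, 0.0816], 0.68)]
lock_left [([0.4414, 0.0828, 0.0828], 0.51)]
release_left [([0.4689, -0.0119, 0.0803], 0.51), ([0.5386, 0.0566, 0.0794], 0.51), ([0.5707, 0.3004, 0.0071], 0.31)]
screw_tray [([0.5747, 0.3025, 0.0044], 0.91)]
ssd [([0.3969, 0.2857, 0.0067], 0.78)]
screwdriver [([0.5696, -0.2045, 0.0249], 0.62)]
1.0
```

View pics/top0.png

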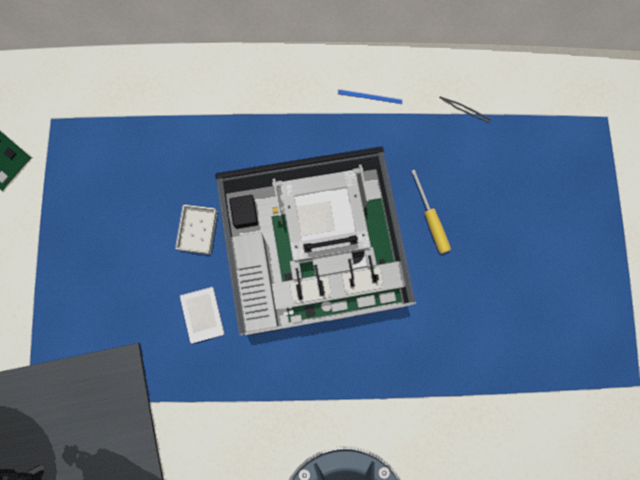

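View pics/scene0.png

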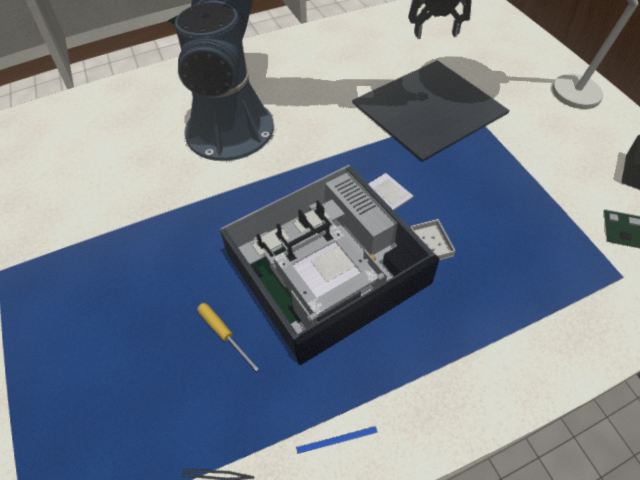

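The top view shows the computer at about (315,240), turned slightly. The lock catch tabs are near (310,278), the release catch near (362,270) and the handle bar near (330,245). I'll fit the case rim and catches from depth.

```bash
cat > h.py <<'E'
from bench import manip
import cv2,numpy as np
def cloud(c,d):
    k=manip.get_calibration(c); v,u=np.nonzero(d>0); K=k["camera_matrix"]
    n=cv2.undistortPoints(np.stack([u,v],1).astype(float)[:,None],K,np.array([k["k1"],0,0,0.]))[:,0]
    z=d[v,u]; P=np.c_[n*z[:,None],z]
    return (P-k["t"])@k["R"], np.c_[u,v]
def Rz(a): c,s=np.cos(a),np.sin(a); return np.array([[c,-s,0],[s,c,0],[0,0,1]])
E
python3 - <<'E'
from h import *
for c in ("top","scene"):
    P,_=cloud(c,np.load(f"{c}0.npy"))
    m=(P[:,2]>.093)&(P[:,2]<.106)&(abs(P[:,0]-.54)<.25)&(abs(P[:,1]-.05)<.21)
    r=cv2.minAreaRect(P[m][:,:2].astype(np.float32)); print(c,r)
    (cx,cy),(w,h),a=r; a=np.deg2rad(a); a=(a+np.pi/4)%(np.pi/2)-np.pi/4
    L=(P-[cx,cy,0])@Rz(a); print("yaw",a)
    mm=(abs(L[:,0])<.143)&(L[:,1]<.09)&(L[:,1]>-.15)
    # tabs
    t=mm&(L[:,2]>.088)&(L[:,2]<.112)&(L[:,0]<-.03)
    im=np.zeros((320,120),np.uint8); q=((L[t][:,:2]+[.15,.16])*1000).astype(int); q=q[(q[:,0]<120)&(q[:,1]<320)]
    im[q[:,1],q[:,0]]=255; im=cv2.dilate(im,np.ones((5,5)))
    n,l,s,ce=cv2.connectedComponentsWithStats(im)
    for i in range(1,n): print("blob x0,y0,w,h mm",s[i][:2]-[150,160],s[i][2:4],s[i][4],ce[i]-[150,160])
    hb=mm&(L[:,2]>.12)&(L[:,2]<.145); print("handle",np.percentile(L[hb],[2,50,98],axis=0),P[hb].mean(0))
    np.save(f"{c}L.npy",L)
E
```

```text
top ((0.5394300222396851, 0.05568389594554901), (0.3198661506175995, 0.3365282416343689), 9.217647552490234)
yaw 0.16087829907935147
blob x0,y0,w,h mm [-105 -112] [17 11] 168 [ -96.875      -106.98214286]
blob x0,y0,w,h mm [ -39 -108] [  9 155] 1268 [-34.63249211 -30.89826498]
blob x0,y0,w,h mm [-104  -64] [16 11] 158 [-96.74683544 -58.81012658]
blob x0,y0,w,h mm [-111   -6] [30 11] 302 [-96.25827815  -0.90397351]
blob x0,y0,w,h mm [-112   40] [31 11] 302 [-96.75496689  44.93708609]
handle [[-0.02594919 -0.07777338  0.13103213]
 [-0.0217553  -0.03077075  0.13518756]
 [-0.01647758  0.01626857  0.13840491]] [0.52304477 0.02187972 0.13501924]
scene ((0.5406563878059387, 0.05644543468952179), (0.3226696252822876, 0.33975040912628174), 9.1067476272583)
yaw 0.15894273024383865
blob x0,y0,w,h mm [-104 -112] [18 11] 159 [ -95.17610063 -107.4591195 ]
blob x0,y0,w,h mm [ -40 -108] [10 37] 307 [-34.81107492 -89.64169381]
blob x0,y0,w,h mm [-40 -66] [10 86] 694 [-34.6945245  -23.65850144]
blob x0,y0,w,h mm [-105  -64] [19 12] 184 [-96.0326087  -59.03804348]
blob x0,y0,w,h mm [-110   -7] [31 11] 299 [-95.34113712  -1.62876254]
blob x0,y0,w,h mm [-39  27] [ 9 21] 159 [-34.55974843  37.10691824]
blob x0,y0,w,h mm [-110   39] [31 12] 305 [-95.03934426  44.45901639]
handle [[-0.02426915 -0.07862743  0.12212102]
 [-0.01825297 -0.03316279  0.13370558]
 [-0.014874    0.01626616  0.13734401]] [0.52723144 0.02168062 0.13285932]
```

```bash
cat >> h.py <<'E'
YAW=.160; O=np.array([.540,.056,0]); C=Rz(YAW)
LOCK=np.array([-.096,.0213,.090]); REL=np.array([-.096,-.0830,.090]); HINGE=np.array([.119,-.0310,.088])
W=lambda l: O+C@np.asarray(l)
def rot(yl,tilt=0,flip=1):   # tool y along local yl, z down, tilted about computer y
    y=flip*np.array(yl,float); z=np.array([0,0,-1.]); R=np.c_[np.cross(y,z),y,z]
    return C@cv2.Rodrigues(np.array([0.,tilt,0]))[0]@R
def bar(th): return HINGE+[-.140*np.cos(th)+.042*np.sin(th),0,.140*np.sin(th)+.042*np.cos(th)]
def tcp(l,R): return W(l)+.019*R[:,2]   # grasp point at l
def st(m): print(m,"t",round(manip.current_time(),2),"w",round(manip.current_grip_width(),3),"gf",round(manip.current_grip_force(),1),"F",np.round(manip.current_force(),1),"p",np.round(manip.current_ee_pos(),4))
E
python3 - <<'E'
from h import *
for f in (1,-1):
    R=rot([0,1,0],0,f)
    for n,l in (("lock",LOCK),("rel",REL)): print(f,n,manip.inverse_kinematics(tcp(l,R),R))
    for tl in (0,.2,.4):
      for th in (.1,.7,1.34):
        R2=rot([1,0,0],tl*th/1.34,f); q=manip.inverse_kinematics(tcp(bar(th),R2),R2); print(f,tl,th,R2[:,2].round(2),q is not None and np.round(q,2))
E
```

```text
1 lock [ 3.44018548e-02  4.25323049e-01  2.03902954e+00 -4.44089210e-16
  6.77240067e-01 -1.69639447e+00]
1 rel [-1.90895446e-01  4.44403549e-01  2.00399643e+00 -4.44089210e-16
  6.93192677e-01 -1.92169177e+00]
1 0 0.1 [ 0.  0. -1.] [-0.04  0.45  1.8  -0.    0.89 -0.2 ]
1 0 0.7 [ 0.  0. -1.] [-0.03  0.45  1.6  -0.    1.09 -0.19]
1 0 1.34 [ 0.  0. -1.] [-0.    0.59  1.32 -0.    1.23 -0.16]
1 0.2 0.1 [-0.01 -0.   -1.  ] [-0.04  0.46  1.79 -0.    0.91 -0.2 ]
1 0.2 0.7 [-0.1  -0.02 -0.99] [-0.02  0.5   1.53 -0.02  1.21 -0.17]
1 0.2 1.34 [-0.2  -0.03 -0.98] [ 0.01  0.69  1.16 -0.03  1.49 -0.14]
1 0.4 0.1 [-0.03 -0.   -1.  ] [-0.04  0.46  1.78 -0.01  0.93 -0.2 ]
1 0.4 0.7 [-0.2  -0.03 -0.98] [-0.01  0.55  1.46 -0.04  1.34 -0.16]
1 0.4 1.34 [-0.38 -0.06 -0.92] [ 0.02  0.8   1.   -0.06  1.74 -0.14]
-1 lock [ 3.44018548e-02  4.25323049e-01  2.03902954e+00 -4.44089210e-16
  6.77240067e-01  1.44519818e+00]
-1 rel [-1.90895446e-01  4.44403549e-01  2.00399643e+00 -4.44089210e-16
  6.93192677e-01  1.21990088e+00]
-1 0 0.1 [ 0.  0. -1.] False
-1 0 0.7 [ 0.  0. -1.] False
-1 0 1.34 [ 0.  0. -1.] False
-1 0.2 0.1 [-0.01 -0.   -1.  ] False
-1 0.2 0.7 [-0.1  -0.02 -0.99] False
-1 0.2 1.34 [-0.2  -0.03 -0.98] False
-1 0.4 0.1 [-0.03 -0.   -1.  ] False
-1 0.4 0.7 [-0.2  -0.03 -0.98] False
-1 0.4 1.34 [-0.38 -0.06 -0.92] False
```

Run:
```python
from h import *
R=rot([0,1,0],0,-1); p=tcp(LOCK,R); up=np.array([0,0,.14])
manip.move_ptp(p+up,R); st("above")
manip.move_l(p,max_speed=.15); st("down")
manip.set_gripper(.2,30); st("squeezed"); manip.dwell(.2); st("sq")
pic,d=manip.grab_frame("scene"); cv2.imwrite("pics/lock.png",cv2.resize(pic[170:290,200:360,::-1],None,fx=4,fy=4))
manip.set_gripper(1.0); manip.move_l(p+up,max_speed=.2); st("up")
# tabs after, seen from scene camera
pic,d=manip.grab_frame("scene"); cv2.imwrite("pics/lock2.png",cv2.resize(pic[170:290,200:360,::-1],None,fx=4,fy=4))
P,_=cloud("scene",d); L=(P-O)@C
t=(L[:,2]>.09)&(L[:,2]<.112)&(abs(L[:,0]+.096)<.02)&(abs(L[:,1])<.13)&(L[:,1]<.09)
print(np.histogram(L[t][:,1],bins=np.arange(-.12,.09,.004)))
```

```text
above t 2.94 w 0.999 gf 0.0 F [-0.2 -0.1 -0.1] p [0.4419 0.0622 0.211 ]
down t 4.03 w 1.002 gf 0.0 F [ 0.8 -1.2  0.3] p [0.4422 0.0618 0.0716]
squeezed t 4.66 w 0.21 gf 29.3 F [-1.4  0.8  9.8] p [0.4424 0.0618 0.0718]
sq t 4.86 w 0.217 gf 29.3 F [-1.7  0.2 11.2] p [0.4424 0.0618 0.0718]
up t 6.42 w 0.999 gf 0.0 F [-0.6 -0.7 -0.3] p [0.4413 0.0617 0.2101]
(array([ 0,  0, 11, 16,  1,  0,  0,  0,  0,  0,  0,  0,  0,  0,  6, 16,  3,
        0,  0,  0,  0,  0,  0,  0,  0,  0,  0,  0,  0,  0,  0,  0, 23, 24,
        6,  0, 15, 31,  2,  0,  0,  0,  0,  0,  0,  0,  0,  0,  0,  0,  0,
        0]), array([-1.20000000e-01, -1.16000000e-01, -1.12000000e-01, -1.08000000e-01,
       -1.04000000e-01, -1.00000000e-01, -9.60000000e-02, -9.20000000e-02,
       -8.80000000e-02, -8.40000000e-02, -8.00000000e-02, -7.60000000e-02,
       -7.20000000e-02, -6.80000000e-02, -6.40000000e-02, -6.00000000e-02,
       -5.60000000e-02, -5.20000000e-02, -4.80000000e-02, -4.40000000e-02,
       -4.00000000e-02, -3.60000000e-02, -3.20000000e-02, -2.80000000e-02,
       -2.40000000e-02, -2.00000000e-02, -1.60000000e-02, -1.20000000e-02,
       -8.00000000e-03, -4.00000000e-03,  1.11022302e-16,  4.00000000e-03,
        8.00000000e-03,  1.20000000e-02,  1.60000000e-02,  2.00000000e-02,
        2.40000000e-02,  2.80000000e-02,  3.20000000e-02,  3.60000000e-02,
        4.00000000e-02,  4.40000000e-02,  4.80000000e-02,  5.20000000e-02,
        5.60000000e-02,  6.00000000e-02,  6.40000000e-02,  6.80000000e-02,
        7.20000000e-02,  7.60000000e-02,  8.00000000e-02,  8.40000000e-02,
        8.80000000e-02]))
```

View pics/lock2.png

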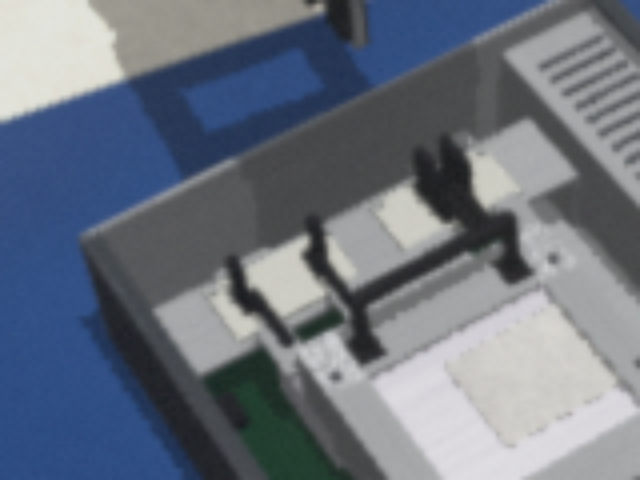

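The crop shows the lock tabs together at about (425–460,165), 16 mm between centres, so fully in. The narrow tabs at (235,270) and (315,230) are still out. Next is the release.

Run:
```python
from h import *
R=rot([0,1,0],0,-1); p=tcp(REL,R)+[0,0,.001]; up=np.array([0,0,.14])
manip.move_l(p+up,R,max_speed=.15)
manip.move_l(p,max_speed=.15); st("down")
manip.set_gripper(.2,35); manip.dwell(.4); st("squeezed")
manip.set_gripper(1.0); manip.move_l(p+up,max_speed=.2); st("up")
pic,d=manip.grab_frame("scene"); cv2.imwrite("pics/rel.png",cv2.resize(pic[170:290,200:360,::-1],None,fx=4,fy=4))
for c in ("scene","top"):
    if c=="top": pic,d=manip.grab_frame(c)
    P,_=cloud(c,d); L=(P-O)@C
    t=(L[:,2]>.135)&(L[:,2]<.16)&(abs(L[:,0]+.018)<.02)&(abs(L[:,1]+.03)<.06)
    print(c,t.sum(),np.percentile(L[t],[2,50,98],axis=0).round(4))
print(bar(.1),bar(0))
```

```text
down t 8.4 w 0.998 gf 0.0 F [-0.3  0.3 -0.4] p [ 0.4589 -0.0412  0.0727]
squeezed t 9.45 w 0.209 gf 29.6 F [-2.1  6.1 14.9] p [ 0.4592 -0.0409  0.0732]
up t 10.97 w 1.0 gf 0.0 F [ 0.9 -0.4 -0.1] p [ 0.4579 -0.0411  0.211 ]
scene 258 [[-0.0181 -0.0781  0.137 ]
 [-0.0125 -0.0328  0.1484]
 [-0.0086  0.0154  0.1521]]
top 236 [[-0.0213 -0.0571  0.145 ]
 [-0.0172 -0.0201  0.1498]
 [-0.0118  0.0165  0.1534]]
[-0.01610758 -0.031       0.14376685] [-0.021 -0.031  0.13 ]
```

View pics/rel.png

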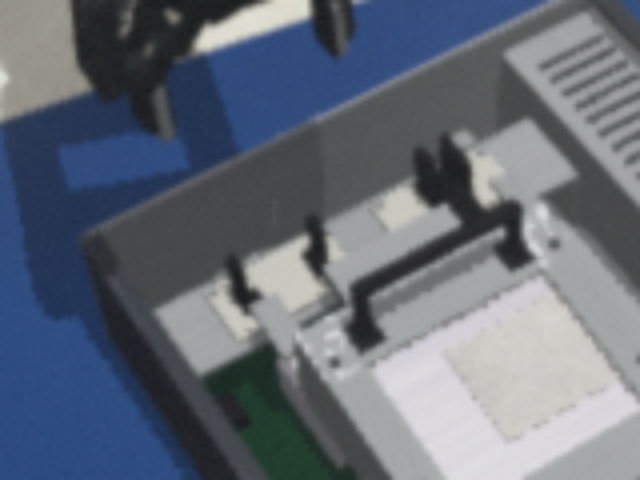

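The bay has popped: the handle bar is at about (435,250) in the crop, at z ≈ 0.144, which matches 0.10 rad. Now I'll grasp the bar and swing.

Run:
```python
from h import *
TL=.35; RR=lambda th: rot([1,0,0],TL*th/1.34)
th=.1; R=RR(th); p=tcp(bar(th),R)
manip.move_ptp(p+[0,0,.11],R); manip.move_l(p,max_speed=.15); st("down")
manip.set_gripper(0,60); st("grip")
if manip.current_grip_width()>.05:
    for th in np.linspace(.2,1.33,9):
        R=RR(th); manip.move_l(tcp(bar(th),R),R,max_speed=.06); st("%.2f"%th)
        if np.linalg.norm(manip.current_force())>60: print("stop"); break
pic,d=manip.grab_frame("scene"); cv2.imwrite("pics/open.png",pic[100:340,170:490,::-1].repeat(2,0).repeat(2,1))
```

```text
down t 13.23 w 1.003 gf 0.0 F [ 0.1  0.1 -0.2] p [0.529  0.0227 0.1255]
grip t 13.93 w 0.096 gf 58.5 F [-6.3 -1.7  5.3] p [0.5276 0.0226 0.1248]
0.20 t 14.32 w 0.095 gf 58.7 F [-4.9 -3.  -2.3] p [0.5328 0.0235 0.1374]
0.34 t 14.82 w 0.092 gf 58.7 F [-7.7 -1.5 -0.5] p [0.5428 0.0251 0.1549]
0.48 t 15.3 w 0.097 gf 58.8 F [-9.5 -2.3  2.9] p [0.5551 0.027  0.171 ]
0.62 t 15.78 w 0.093 gf 58.8 F [-10.1  -2.5   7.3] p [0.5697 0.0294 0.1852]
0.77 t 16.27 w 0.093 gf 59.0 F [-14.5  -3.3  11.1] p [0.586  0.032  0.1974]
0.91 t 16.75 w 0.092 gf 59.2 F [-5.9 -0.6 15. ] p [0.6054 0.0351 0.2075]
1.05 t 17.23 w 0.089 gf 59.1 F [-7.3 -1.2 15.7] p [0.624  0.0381 0.2139]
1.19 t 17.72 w 0.092 gf 59.1 F [-5.  -0.7 15.8] p [0.6438 0.0413 0.2178]
1.33 t 18.2 w 0.092 gf 59.2 F [-1.9 -0.5 16.8] p [0.6638 0.0445 0.2186]
```

View pics/open.png

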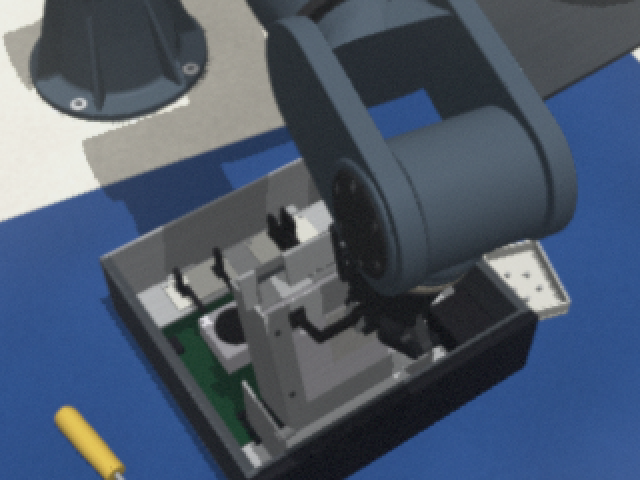

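The bay stands nearly upright: its plate is at about (320,350) and the bar, at (335,325), is in the fingers. I'll measure the angle from depth before handing in.

Run:
```python
from h import *
manip.dwell(.3); _,d=manip.grab_frame("scene"); P,_=cloud("scene",d); L=(P-O)@C-HINGE
th=1.33; n=np.array([np.sin(th),0,np.cos(th)]); u=np.array([-np.cos(th),0,np.sin(th)])
m=(abs(L@n-.004)<.012)&(L@u>.02)&(L@u<.145)&(abs(L[:,1])<.07)
for _ in range(4):
    Q=L[m]; N=np.linalg.svd(Q-Q.mean(0),full_matrices=False)[2][2]; N*=np.sign(N[0])
    m=(abs((L-Q.mean(0))@N)<.004)&(L@u>.02)&(L@u<.145)&(abs(L[:,1])<.07)
print(m.sum(),N,"angle",np.arctan2(N[0],N[2]),"offset",Q.mean(0)@N)
st("now"); print(np.abs(manip.current_joint_vel()).max())
```

```text
1529 [0.98309617 0.0484767  0.17655573] angle 1.39309907842688 offset -0.004935693164968426
now t 18.6 w 0.095 gf 59.1 F [-2.8  0.5 16.4] p [0.6636 0.0445 0.2187]
0.0021492407030864304
```

```bash
python3 -c "
from bench import manip
print(manip.sign_off())"
```

```text
the job is handed in; nothing more can be done
None
```

I squeezed the lock catch in, then the release catch, and the bay popped. I swung it past its detent and handed the job in at about 18.6 s with the handle still gripped and the bay still: commanded 1.33 rad, about 1.39 rad measured from depth. The arm went nowhere near the loose items, but I did not re-measure their positions at the end.

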